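# Fetch the cover slips from behind the bottles

### The job

The little box of cover slips stands at the back of the grey bottle board, hemmed in by a specimen cup, a tall dropper bottle and a small oil bottle. First clear all three out of the way, standing them upright in the steel tray; then, while they stand there, set the cover-slip box flat on the middle of the white block. Last, put the cup and both bottles back upright, each on the same place of the board where it stood at the start.

Things in the scene. Friction and masses are not known exactly. Their poses are not given: they have to be found in the camera images.
- board: Fixed grey plate on the desk, 118 (x) x 150 (y) x 6 mm thick; origin at the centre of its underside, x towards its rear edge, z up. Its top bears three thin printed rings (53 mm across, flat) at (x, y) = (-31, 0), (15, 44) and (15, -44) mm, one thing standing in each, which in which varies. The cover-slip box stands behind them at about (29, 0). Behind it a fence 4 mm thick and 52 mm wide along y stands up to 26 mm above the underside, its front face at x = 51 mm.
- steel_tray: Fixed, empty, shallow steel tray, the side area: 130 (x) x 190 (y) mm outside, walls 3 mm thick and 12 mm high, floor 3 mm thick. Origin at the centre of its underside, z up.
- block: Fixed low white block with rounded edges, 56 x 56 x 8 mm high, a thin square outline on top. Origin at the centre of its underside, z up. No walls.
- cup: White-lidded screw-lid specimen cup, loose, 58 mm high; body 42 mm across, lid 46 mm across from 46 mm up to the top. Origin at the centre of its underside, z up. About 35 g.
- dropper_bottle: Tall slim stain bottle with a black dropper cap, loose, 106 mm high; cylindrical body 31 mm across up to 69 mm, collar 20 mm across to 76 mm, dropper 12 mm across above. Origin at the centre of its underside, z up. About 90 g.
- oil_bottle: Small brown bottle with a dark cap, loose, 59 mm high; cylindrical body 26 mm across up to 50 mm, cap 16 mm across. Origin at the centre of its underside, z up. About 35 g.
- slip_box: Small square box of cover slips, dark with a clear lid (shut, fixed), loose, 29 x 29 x 15 mm high, flat sides facing its x and y axes. Origin at the centre of its underside, z up; at the start its x axis points roughly along the board's. About 22 g.

How it is judged:
By the outcome, as a careful person would: the job done as asked, in the order asked, and still so for the second after the job is handed in, with the robot touching nothing.
It also fails if it takes over 144 s, if anything falls off the work surface, if the arm or the gripper's body presses on something with over 40 N, if the wrist force passes 120 N, or if a joint passes its speed limit or range.

### The arm

A 6-joint arm with a two-finger parallel gripper is mounted at the origin on a cart in front of the work surface, level with it; the furniture and walls round the work are solid. World frame = base frame: x ahead of the robot, y to its left, z up, the work surface at z = 0. Lengths are in m, angles in rad, forces in N, time in s.
With the tool pointing down it reaches from about 0.225 to 0.875 m from the base axis. Payload 3.4 kg.
Tool frame: the origin (TCP) lies at the very end of the fingers, on their centre line; the grasp point (between the pads) lies 19 mm behind it (manip.hold_point_z is the distance from the TCP to the grasp point, in m); z points along the fingers, y is the line along which they close (so a half turn about z gives the same grasp; the last joint's range is limited). The gripper opens to 85 mm and grips with 20 to 120 N. Pads are 22 mm wide; open, the fingers measure 114 mm over their backs; the gripper's body (76 mm by 85 mm) begins 54 mm behind the grasp point. The pads swing forward as they close: fully open they stand 13 mm farther back than shut.
Start: joints at [-1.442, 0.276, 1.505, -0, 1.361, -0.121], TCP at [0.142, -0.557, 0.231] pointing down, gripper open.
Joint ranges: [-2.89, 2.89], [-0.75, 2.08], [0.22, 2.7], [-1.18, 4.32], [0.11, 2.71], [-2.7, 2.7]. Speed limits (rad/s): [2.57, 2.57, 3.14, 3.14, 3.14, 3.14].

### API

Orientations are given as a unit quaternion [w, x, y, z].
In Python, from rig import readout, viewer, order, manip gives the robot as it stands. The module is installed in compiled form; this text tells all that it offers.
- The arm moves only by the tool send_rows, never from a script. Its arguments are lists of equal length, an entry for each row: "xyz": the shift along the world's x, y, z in m, a list of three; "delta_rot": the turn, a rotation vector about the world's x, y, z in degrees, a list of three. In form: {"xyz": [[tx, ty, tz], ...], "delta_rot": [[wx, wy, wz], ...]}. A call has 1 to 12 rows; each row shifts and turns the commanded pose from where the row before left it; what a row does not reach is not made up. A row lasts 1/10 s, in which the tool goes at most 50 mm and 8.59 degrees, less where a joint would pass 70% of its speed; a pose out of reach is approached as far as the arm can. A call with a gripper value outside its range is refused whole. "gripper" is the finger opening in m, from 0 to 0.0854, set as the call begins (left out, the last holds). The fingers move at their own pace and stop on an object; "force" is the grip in N (left out, the last holds). Time passes only in rows, so rows that do not move let the fingers close. It gives the time, the measured TCP pose, the force, the opening and the grip force at its end, in the units of the state.
- readout.get_state(): the state, without advancing time (a new reading comes with each control period).
- viewer.get_image(name): name is "scene" or "side" or "wrist"; returns a dict with "color" (480x640x3 uint8, red, green, blue), "depth" (480x640 float32, m along the optical axis (not along the pixel's ray), 0 where there is no reading), "K" (3x3 intrinsics, pixels), "camera_from_world" (4x4, takes a point from world to camera coordinates). Camera axes: x right, y up, looking along -z (the intrinsics and any distortion apply to the point x, -y, -z); pixel columns grow to the right and rows downward; lengths in m; the calibration is good to about 2 mm. A picture is of the moment at which its call begins.
- order.sign_off(): hands the job in; it is judged then, once.
The state is a dict: "clock": time; "qpos": joint angles; "qd": joint speeds; "effort": joint torques, N m; "position": TCP position; "ee_rot": TCP orientation; "contact_force": force on the tool from outside, world axes, zero at the start; "moment": the same for the moment, N m; "width": finger opening in m; "gripper_force": force on a finger pad.
Only numpy, scipy, OpenCV 4.12 (cv2) and the standard library are available. Lean on these libraries where they do the work, as an engineer would, in place of code of your own. Each camera call takes 0.05 s, during which the arm holds its last target. There are 200 camera calls.

## Working session

There is one attempt and no reset: what is moved stays moved. The work goes in short steps, Python scripts to look and compute and a tool call to move; the robot and the scene stay as the last step left them, time stands still between calls to the robot, and variables do not carry over. Pictures are saved under pics/ and viewed, at most 14 in all, crops included, and the job is handed in when it is done.

Besides the shell and the picture viewer there is one more tool, called after "Request:" as name(argument=value, ...), one argument or row to a line, values as JSON. send_rows: Moves the arm, as the interface text tells. Its arguments: {"type":"object","properties":{"xyz":{"type":"array"},"delta_rot":{"type":"array"},"gripper":{"type":"number"},"force":{"type":"number"}},"required":["xyz","delta_rot"]}

```bash
mkdir -p pics
cat > h.py <<'E'
import numpy as np, cv2
from rig import readout, viewer, order, manip
def grab(n,tag):
    d=viewer.get_image(n); cv2.imwrite(f'pics/{tag}.png',d['color'][:,:,::-1]); np.savez(f'{tag}.npz',**{k:np.asarray(v) for k,v in d.items()}); return d
def load(tag): return dict(np.load(f'{tag}.npz'))
def ray(d,u,v):
    K=d['K'];T=np.linalg.inv(d['camera_from_world'])
    c=np.array([(u-K[0,2])/K[0,0],-(v-K[1,2])/K[1,1],-1.]); return T[:3,3],T[:3,:3]@c
def onz(d,u,v,z):
    o,r=ray(d,u,v); return o+r*(z-o[2])/r[2]
def cloud(d):
    v,u=np.mgrid[:480,:640]; K=d['K'];z=d['depth'];T=np.linalg.inv(d['camera_from_world'])
    c=np.stack([(u-K[0,2])/K[0,0]*z,-(v-K[1,2])/K[1,1]*z,-z],-1)
    return c@T[:3,:3].T+T[:3,3]
E
python3 - <<'E'
from h import *
s=readout.get_state(); print({k:np.round(v,3) for k,v in s.items()}, manip.hold_point_z, dir(manip))
a=[grab(n,n+'0') for n in('scene','side','wrist')]
for d in a: print(d['K'].round(1).tolist(),np.linalg.inv(d['camera_from_world']).round(3).tolist(),[k for k in d])
E
```

```text
{'clock': np.float64(0.0), 'qpos': array([-1.442,  0.277,  1.506, -0.   ,  1.361, -0.121]), 'qd': array([ 0.   , -0.   ,  0.002,  0.001,  0.001,  0.   ]), 'effort': array([ 1.0000e-03, -4.1677e+01, -2.4581e+01, -0.0000e+00,  1.1000e-02,
       -0.0000e+00]), 'position': array([ 0.142, -0.557,  0.23 ]), 'ee_rot': array([-0.001,  0.992,  0.125, -0.   ]), 'contact_force': array([-0.752, -0.411,  0.469]), 'moment': array([-0.007,  0.072, -0.077]), 'gripper_force': np.float64(0.0), 'width': np.float64(0.085)} 0.0187 ['MotionError', '__class__', '__delattr__', '__dict__', '__dir__', '__doc__', '__eq__', '__format__', '__ge__', '__getattribute__', '__getstate__', '__gt__', '__hash__', '__init__', '__init_subclass__', '__le__', '__lt__', '__module__', '__ne__', '__new__', '__reduce__', '__reduce_ex__', '__repr__', '__setattr__', '__sizeof__', '__str__', '__subclasshook__', '__weakref__', 'hold_point_z']
[[510.7, 0.0, 322.1], [0.0, 510.7, 237.3], [0.0, 0.0, 1.0]] [[0.439, 0.66, -0.609, 0.038], [-0.898, 0.316, -0.305, -0.21], [-0.009, 0.681, 0.732, 0.657], [0.0, 0.0, 0.0, 1.0]] ['color', 'depth', 'K', 'camera_from_world']
[[599.8, 0.0, 334.0], [0.0, 599.8, 246.8], [0.0, 0.0, 1.0]] [[0.901, 0.221, -0.373, 0.225], [-0.433, 0.481, -0.762, -0.619], [0.011, 0.849, 0.529, 0.513], [0.0, 0.0, 0.0, 1.0]] ['color', 'depth', 'K', 'camera_from_world']
[[345.5, 0.0, 318.0], [0.0, 345.5, 237.1], [0.0, 0.0, 1.0]] [[0.248, 0.93, 0.272, 0.211], [-0.969, 0.239, 0.067, -0.54], [-0.002, -0.28, 0.96, 0.373], [0.0, 0.0, 0.0, 1.0]] ['color', 'depth', 'K', 'camera_from_world']
```

View pics/scene0.png

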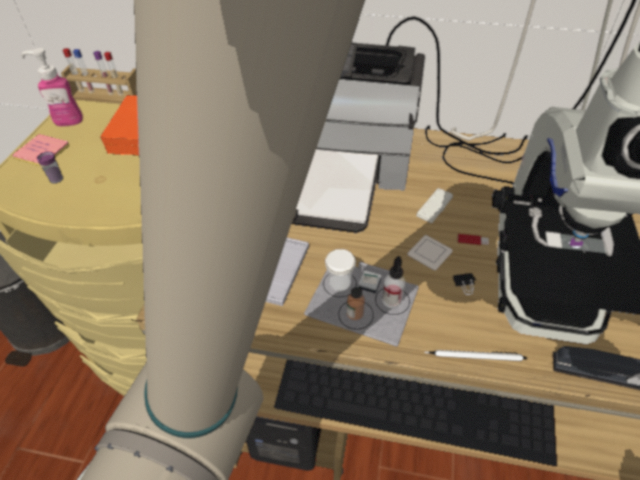

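View pics/side0.png

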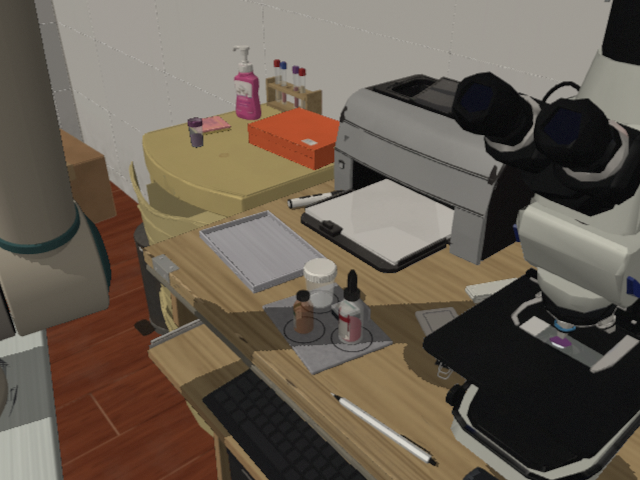

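The side view shows the tray at about (262,248), cup (320,280), oil bottle (303,312), dropper bottle (350,312) and the block at about (437,320). The slip box is mostly hidden. In the scene view the board is centred near (365,300), with the block at (430,250).

Run:
```python
from h import *
a=load('scene0');b=load('side0')
A=cv2.resize(a['color'][220:350,260:460],(800,520),interpolation=cv2.INTER_CUBIC)
B=cv2.resize(b['color'][200:380,190:460],(800,533),interpolation=cv2.INTER_CUBIC)
cv2.imwrite('pics/cA.png',A[:,:,::-1]);cv2.imwrite('pics/cB.png',B[:,:,::-1])
for d,pts in((a,[(340,258),(397,270),(356,295),(430,252),(369,282)]),(b,[(320,268),(350,280),(303,297),(262,248),(437,318)])):
    P=cloud(d)
    for u,v in pts: print(u,v,P[v,u].round(4),onz(d,u,v,.006).round(3))
```

```text
340 258 [ 0.5071 -0.0053  0.0614] [0.551 0.014 0.006]
397 270 [ 0.5011 -0.0976  0.0879] [ 0.568 -0.081  0.006]
356 295 [ 0.453  -0.0555  0.0619] [ 0.492 -0.041  0.006]
430 252 [ 0.6272 -0.1182  0.0077] [ 0.629 -0.118  0.006]
369 282 [ 0.5133 -0.0533  0.0213] [ 0.525 -0.05   0.006]
320 268 [ 0.5011 -0.0114  0.0643] [0.537 0.067 0.006]
350 280 [ 0.5006 -0.0989  0.1006] [0.564 0.02  0.006]
303 297 [ 0.4548 -0.0617  0.0645] [0.485 0.011 0.006]
262 248 [0.4789 0.1641 0.0019] [0.477 0.158 0.006]
437 318 [ 0.6285 -0.1103  0.0079] [ 0.63  -0.108  0.006]
```

View pics/cA.png

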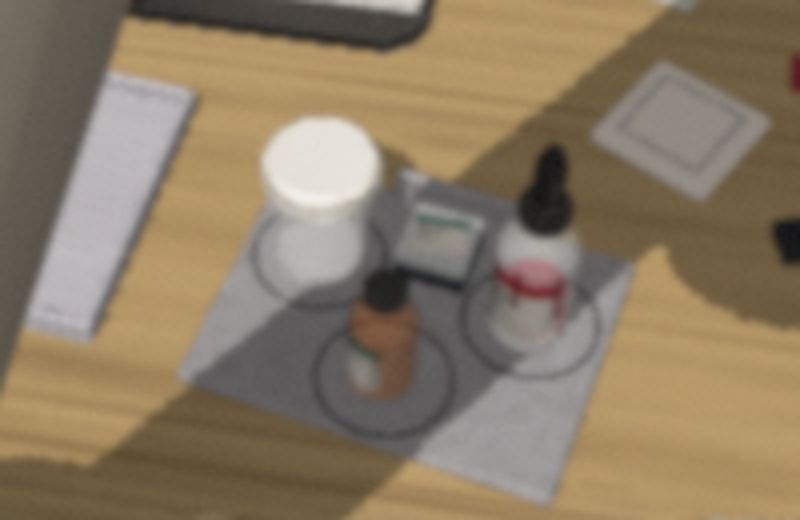

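View pics/cB.png

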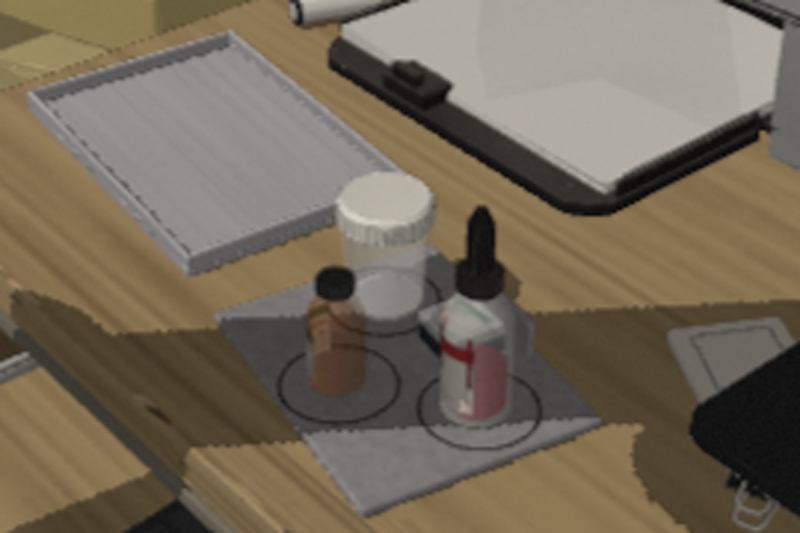

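Scene crop: board corners at (182,375), (550,500), (633,265) and (400,172), with the slip box at (440,240). Side crop: tray corners at (30,95), (190,270), (395,165) and (230,35).

Run:
```python
from h import *
a=load('scene0');b=load('side0')
f=lambda d,x,y,z:onz(d,x,y,z)[:3].round(4)
for x,y in[(182,375),(550,500),(633,265)]: print('boardA',f(a,260+x/4,220+y/4,.006))
s=270/800
for x,y in[(218,318),(368,515),(600,420),(430,250)]: print('boardB',f(b,190+x*s,200+y*s,.006))
for x,y in[(30,95),(190,270),(230,35),(395,163)]: print('trayB',f(b,190+x*s,200+y*s,.012))
for x,y in[(195,92),(90,338),(110,72),(25,325)]: print('trayA',f(a,260+x/4,220+y/4,.012))
for x,y in[(590,132),(702,198),(770,122),(664,60)]: print('blockA',f(a,260+x/4,220+y/4,.008))
for x,y in[(385,378),(318,250),(532,320)]: print('ringA',f(a,260+x/4,220+y/4,.006))
for x,y in[(339,385),(382,300),(480,410)]: print('ringB',f(b,190+x*s,200+y*s,.006))
```

```text
boardA [0.4259 0.0144 0.006 ]
boardA [ 0.4356 -0.1312  0.006 ]
boardA [ 0.5508 -0.1236  0.006 ]
boardB [0.4264 0.0119 0.006 ]
boardB [ 0.4368 -0.1353  0.006 ]
boardB [ 0.551  -0.1248  0.006 ]
boardB [0.5392 0.0194 0.006 ]
trayB [0.3987 0.2373 0.012 ]
trayB [0.4247 0.0451 0.012 ]
trayB [0.5232 0.2566 0.012 ]
trayB [0.5528 0.0898 0.012 ]
trayA [0.5536 0.0739 0.012 ]
trayA [0.4222 0.0521 0.012 ]
trayA [0.5481 0.1123 0.012 ]
trayA [0.4166 0.0777 0.012 ]
blockA [ 0.6085 -0.0848  0.008 ]
blockA [ 0.5943 -0.1381  0.008 ]
blockA [ 0.6466 -0.1514  0.008 ]
blockA [ 0.6618 -0.0997  0.008 ]
ringA [ 0.4583 -0.056   0.006 ]
ringA [ 0.5033 -0.0072  0.006 ]
ringA [ 0.5081 -0.0969  0.006 ]
ringB [ 0.4582 -0.0559  0.006 ]
ringB [ 0.5011 -0.0076  0.006 ]
ringB [ 0.5071 -0.0971  0.006 ]
```

Run:
```python
from h import *
H=np.zeros((16,16))
for t in('scene0','side0'):
    P=cloud(load(t))[load(t)['depth']>0]
    P=P[(P[:,2]>.02)&(P[:,2]<.6)]
    i=((P[:,0]-.3)//.03).astype(int); j=((P[:,1]+.30)//.03).astype(int)
    m=(i>=0)&(i<16)&(j>=0)&(j<16); np.maximum.at(H,(i[m],j[m]),P[m,2])
print('rows x .30+.03i, cols y -.30+.03j, max z mm'); 
for i in range(16): print(round(.3+.03*i,2),(H[i]*1000).astype(int).tolist())
```

```text
rows x .30+.03i, cols y -.30+.03j, max z mm
0.3 [0, 0, 0, 0, 0, 0, 0, 0, 0, 0, 0, 0, 0, 0, 0, 0]
0.33 [0, 0, 0, 0, 0, 0, 0, 0, 0, 0, 0, 0, 0, 0, 0, 0]
0.36 [0, 0, 0, 0, 0, 0, 0, 0, 0, 0, 0, 0, 0, 0, 0, 0]
0.39 [0, 0, 0, 0, 0, 0, 0, 0, 0, 0, 0, 0, 0, 0, 0, 0]
0.42 [0, 0, 0, 0, 0, 0, 0, 48, 64, 0, 0, 0, 0, 0, 0, 0]
0.45 [376, 0, 0, 0, 0, 0, 0, 66, 66, 62, 0, 0, 0, 0, 0, 0]
0.48 [381, 128, 0, 0, 0, 0, 112, 94, 61, 67, 66, 0, 0, 0, 0, 0]
0.51 [381, 129, 126, 0, 0, 0, 83, 27, 28, 66, 66, 0, 0, 0, 0, 0]
0.54 [374, 129, 128, 0, 0, 0, 0, 27, 27, 26, 0, 0, 0, 0, 33, 25]
0.57 [439, 268, 129, 0, 0, 0, 0, 0, 0, 0, 0, 25, 26, 43, 45, 34]
0.6 [439, 359, 129, 0, 0, 0, 0, 0, 0, 33, 33, 32, 32, 32, 32, 33]
0.63 [403, 364, 129, 127, 0, 0, 0, 0, 0, 35, 35, 33, 33, 32, 32, 32]
0.66 [359, 359, 257, 136, 0, 0, 0, 0, 0, 0, 35, 33, 33, 32, 33, 94]
0.69 [137, 268, 257, 0, 0, 0, 0, 0, 0, 0, 35, 32, 111, 149, 165, 174]
0.72 [0, 260, 258, 74, 0, 0, 0, 0, 0, 110, 151, 167, 179, 184, 184, 186]
0.75 [399, 401, 246, 79, 48, 0, 0, 0, 0, 176, 183, 186, 187, 202, 203, 204]
```

Request:
send_rows(
  xyz=[
    [0.0248,0.0418,0.001],
    [0.0248,0.0418,0.001],
    [0.0248,0.0418,0.001],
    [0.0248,0.0418,0.001],
    [0.0248,0.0418,0.001],
    [0.0248,0.0418,0.001],
    [0.0248,0.0418,0.001],
    [0.0248,0.0418,0.001],
    [0.0248,0.0418,0.001],
    [0.0248,0.0418,0.001],
    [0.0248,0.0418,0.001],
    [0.0248,0.0418,0.001],
  ],
  delta_rot=[
    [0,0,-1],
    [0,0,-1],
    [0,0,-1],
    [0,0,-1],
    [0,0,-1],
    [0,0,-1],
    [0,0,-1],
    [0,0,-1],
    [0,0,-1],
    [0,0,-1],
    [0,0,0],
    [0,0,0],
  ],
  gripper=0.06,
)

```text
clock: 1.35
position: [0.4402, -0.0536, 0.2434]
ee_rot: [0.0, 0.999, 0.038, 0.0]
contact_force: [1.1, -0.4, 0.6]
width: 0.06
gripper_force: 0.0
```

Run:
```python
from h import *
d=grab('wrist','w1'); s=readout.get_state(); print({k:np.round(s[k],4) for k in('clock','qpos','position','ee_rot','width')})
grab('side','s1'); grab('scene','sc1')
print(np.linalg.inv(d['camera_from_world']).round(4).tolist())
```

```text
{'clock': np.float64(1.4), 'qpos': array([-0.2678,  0.0701,  1.7359,  0.0088,  1.3327,  1.2204]), 'position': array([ 0.4441, -0.0467,  0.2436]), 'ee_rot': array([-0.0036,  0.9992,  0.0403,  0.0027]), 'width': np.float64(0.0598)}
[[0.0762, 0.9572, 0.2792, 0.5113], [-0.9971, 0.0731, 0.0213, -0.0488], [-0.0001, -0.28, 0.96, 0.3858], [0.0, 0.0, 0.0, 1.0]]
```

View pics/w1.png

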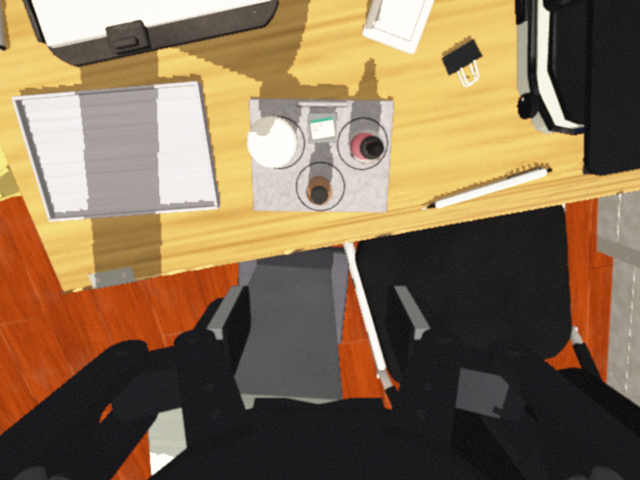

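Wrist view: board corners at about (250,98), (394,100), (388,212) and (253,210). Cup lid is at (272,142), oil cap (320,190), dropper tip (371,147), slip box (322,128) and tray about (115,150).

Request:
send_rows(
  xyz=[
    [0.01,-0.03,-0.03],
    [0.01,-0.03,-0.03],
    [0,0,0],
    [0,0,0],
    [0,0,0],
  ],
  delta_rot=[
    [0,0,0],
    [0,0,0],
    [0,0,0],
    [0,0,0],
    [0,0,0],
  ],
)

```text
clock: 2.0
position: [0.4594, -0.116, 0.184]
ee_rot: [0.0, 0.999, 0.037, 0.0]
contact_force: [0.7, 0.2, 0.7]
width: 0.0599
gripper_force: 0.0
```

Run:
```python
from h import *
d=grab('wrist','w2'); s=readout.get_state(); print({k:np.round(s[k],4) for k in('clock','qpos','position','ee_rot')})
cv2.imwrite('pics/w2c.png',cv2.resize(d['color'][30:230,130:400],(800,592),interpolation=cv2.INTER_CUBIC)[:,:,::-1])
```

```text
{'clock': np.float64(2.05), 'qpos': array([-3.9370e-01,  1.5690e-01,  1.7876e+00,  1.0000e-04,  1.1957e+00,
        1.1024e+00]), 'position': array([ 0.4596, -0.1157,  0.1843]), 'ee_rot': array([2.000e-04, 9.993e-01, 3.730e-02, 6.000e-04])}
```

View pics/w2c.png

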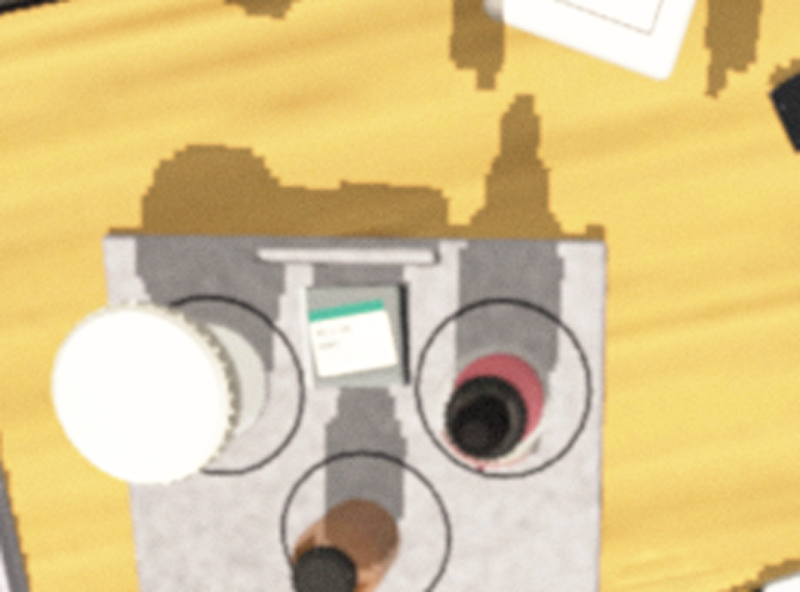

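Wrist crop: rings centred at (504,388), (218,385) and (366,540); lid centre (143,393), dropper tip (475,432), oil cap (325,572), box top quad (307,287)-(408,380). The block is at upper right.

Run:
```python
from h import *
a=load('scene0');b=load('side0');w=load('w2')
fa=lambda x,y:ray(a,260+x/4,220+y/4)
s=270/800
fb=lambda x,y:ray(b,190+x*s,200+y*s)
fw=lambda x,y:ray(w,130+x*s,30+y*s)
def tri(*R):
    A=0;B=0
    for o,r in R:
        r=r/np.linalg.norm(r);M=np.eye(3)-np.outer(r,r);A=A+M;B=B+M@o
    p=np.linalg.solve(A,B);return p.round(4),[round(1e3*np.linalg.norm(np.cross(p-o,r/np.linalg.norm(r))),1) for o,r in R]
print('lid',tri(fa(322,150),fb(386,200),fw(143,393)))
print('drop tip',tri(fa(553,152),fb(482,214),fw(474,434)))
print('oil cap',tri(fa(386,278),fb(335,276),fw(325,574)))
print('box top',tri(fa(441,228),fw(358,334)))
for n,A,B,W in(('L',(318,250),(382,300),(218,385)),('R',(532,320),(480,410),(504,388)),('F',(385,378),(339,385),(366,540))):
    print('ring',n,tri(fa(*A),fb(*B),fw(*W)),onz(w,130+W[0]*s,30+W[1]*s,.006).round(4))
g=lambda x,y,z:onz(w,130+x*s,30+y*s,z)[:2].round(4)
print('board rear corners',g(105,236,.006),g(606,240,.006))
print('box quad',[g(*p,.021).tolist() for p in((307,287),(402,285),(408,380),(315,387))])
print('lid',g(143,393,.064),'tip',g(474,434,.112),'cap',g(325,574,.065),'shoulder',g(497,410,.075))
print('fence',g(260,250,.026),g(436,252,.026))
# tray corners w1 rims, block
w1=load('w1')
for p in((14,98),(200,81),(217,206),(48,219)): print('tray',onz(w1,*p,.012)[:2].round(4))
```

```text
lid (array([ 0.5041, -0.0079,  0.0637]), [np.float64(2.2), np.float64(1.7), np.float64(0.8)])
drop tip (array([ 0.5054, -0.0957,  0.1086]), [np.float64(0.1), np.float64(0.2), np.float64(0.2)])
oil cap (array([ 0.4597, -0.0538,  0.0641]), [np.float64(1.2), np.float64(1.4), np.float64(1.4)])
box top (array([ 0.521 , -0.0536,  0.0243]), [np.float64(1.5), np.float64(1.5)])
ring L (array([ 0.5019, -0.0083,  0.0067]), [np.float64(1.1), np.float64(1.1), np.float64(1.2)]) [ 0.5023 -0.0092  0.006 ]
ring R (array([ 0.5078, -0.0967,  0.0057]), [np.float64(0.4), np.float64(0.5), np.float64(0.2)]) [ 0.508  -0.0966  0.006 ]
ring F (array([ 0.4578, -0.0561,  0.0066]), [np.float64(0.2), np.float64(0.5), np.float64(0.6)]) [ 0.4572 -0.0555  0.006 ]
board rear corners [0.5429 0.0232] [ 0.5528 -0.124 ]
box quad [[0.5329, -0.0397], [0.5354, -0.0667], [0.5092, -0.0692], [0.5052, -0.0422]]
lid [ 0.504  -0.0089] tip [ 0.5056 -0.0958] cap [ 0.4608 -0.0552] shoulder [ 0.5075 -0.0984]
fence [ 0.5417 -0.0279] [ 0.5448 -0.0765]
tray [0.525  0.2597]
tray [0.5552 0.0724]
tray [0.4297 0.0562]
tray [0.4007 0.2433]
```

Request:
send_rows(
  xyz=[
    [0.02,0.01,0],
    [0.02,0.0092,0],
    [0.007,0,0],
    [0,0,-0.02],
    [0,0,-0.03],
    [0,0,-0.03],
    [0,0,-0.03],
    [0,0,-0.02],
    [0,0,-0.008],
    [0,0,0],
    [0,0,0],
    [0,0,0],
  ],
  delta_rot=[
    [0,0,0],
    [0,0,0],
    [0,0,0],
    [0,0,0],
    [0,0,0],
    [0,0,0],
    [0,0,0],
    [0,0,0],
    [0,0,0],
    [0,0,0],
    [0,0,0],
    [0,0,0],
  ],
)

```text
clock: 3.25
position: [0.5078, -0.0968, 0.0467]
ee_rot: [0.001, 0.999, 0.038, 0.001]
contact_force: [0.0, 0.3, -0.3]
width: 0.0598
gripper_force: 0.0
```

Request:
send_rows(
  xyz=[
    [0,0,0],
    [0,0,0],
    [0,0,0],
    [0,0,0],
    [0,0,0],
    [0,0,0],
    [0,0,0],
    [0,0,0],
  ],
  delta_rot=[
    [0,0,0],
    [0,0,0],
    [0,0,0],
    [0,0,0],
    [0,0,0],
    [0,0,0],
    [0,0,0],
    [0,0,0],
  ],
  gripper=0.02,
  force=30,
)

```text
clock: 4.05
position: [0.5073, -0.0965, 0.0461]
ee_rot: [0.0, 0.999, 0.038, 0.001]
contact_force: [-0.5, 1.3, 6.6]
width: 0.0294
gripper_force: 30.7
```

Request:
send_rows(
  xyz=[
    [0,0,0.02],
    [0,0,0.03],
    [0,0,0.03],
    [0,0,0.02],
    [-0.0026,0.0219,0],
    [-0.004,0.04,0],
    [-0.004,0.05,0],
    [-0.004,0.05,0],
    [-0.004,0.05,0],
    [-0.003,0.05,0],
    [-0.003,0.04,0],
    [0,0.02,0],
  ],
  delta_rot=[
    [0,0,0],
    [0,0,0],
    [0,0,0],
    [0,0,0],
    [0,0,0],
    [0,0,0],
    [0,0,0],
    [0,0,0],
    [0,0,0],
    [0,0,0],
    [0,0,0],
    [0,0,0],
  ],
)

```text
clock: 5.25
position: [0.4811, 0.2282, 0.1449]
ee_rot: [-0.0, 0.999, 0.039, -0.0]
contact_force: [0.6, -0.9, -1.2]
width: 0.0303
gripper_force: 30.2
```

Request:
send_rows(
  xyz=[
    [0,0,0],
    [0,0,0],
    [0,0,-0.02],
    [0,0,-0.03],
    [0,0,-0.02],
    [0,0,-0.015],
    [0,0,-0.01],
    [0,0,-0.0045],
    [0,0,-0.0025],
    [0,0,0],
    [0,0,0],
    [0,0,0],
  ],
  delta_rot=[
    [0,0,0],
    [0,0,0],
    [0,0,0],
    [0,0,0],
    [0,0,0],
    [0,0,0],
    [0,0,0],
    [0,0,0],
    [0,0,0],
    [0,0,0],
    [0,0,0],
    [0,0,0],
  ],
)

```text
clock: 6.45
position: [0.4826, 0.2252, 0.044]
ee_rot: [-0.0, 0.999, 0.038, 0.001]
contact_force: [-0.3, 0.4, -1.1]
width: 0.0303
gripper_force: 30.2
```

Run:
```python
from h import *
s=readout.get_state(); print({k:np.round(s[k],4) for k in('clock','position','contact_force','width')})
d=grab('side','s2'); grab('scene','sc2')
cv2.imwrite('pics/s2c.png',cv2.resize(d['color'][60:380,120:460],(680,640))[:600,:,::-1])
```

```text
{'clock': np.float64(6.45), 'position': array([0.4826, 0.2252, 0.044 ]), 'contact_force': array([-0.3409,  0.43  , -1.1442]), 'width': np.float64(0.0303)}
```

View pics/s2c.png

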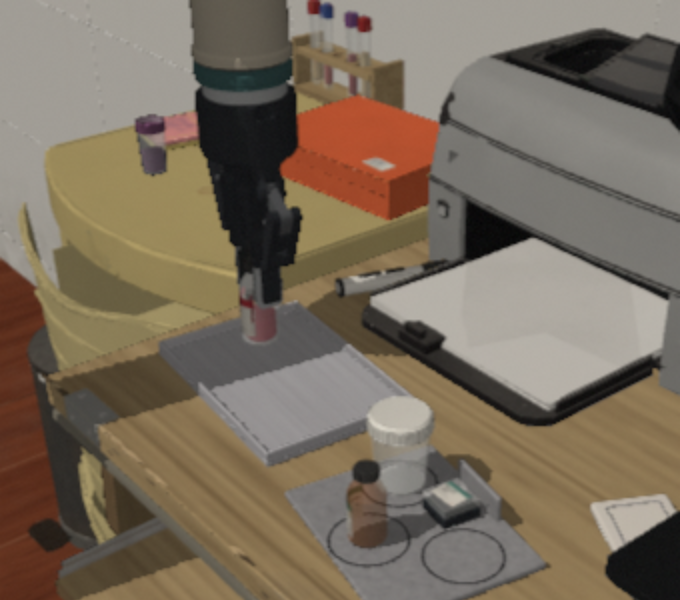

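The dropper bottle hangs upright at (260,320), just over the tray floor; the rest of the board is undisturbed.

Request:
send_rows(
  xyz=[
    [0,0,-0.0005],
    [0,0,-0.0005],
    [0,0,0],
    [0,0,0],
  ],
  delta_rot=[
    [0,0,0],
    [0,0,0],
    [0,0,0],
    [0,0,0],
  ],
)

```text
clock: 6.95
position: [0.4826, 0.2252, 0.0431]
ee_rot: [-0.0, 0.999, 0.038, 0.001]
contact_force: [-1.7, -0.3, 5.9]
width: 0.0303
gripper_force: 30.8
```

Request:
send_rows(
  xyz=[
    [0,0,0],
    [0,0,0],
    [0,0,0],
    [0,0,0],
    [0,0,0.02],
    [0,0,0.04],
    [0,0,0.03],
  ],
  delta_rot=[
    [0,0,0],
    [0,0,0],
    [0,0,0],
    [0,0,0],
    [0,0,0],
    [0,0,0],
    [0,0,0],
  ],
  gripper=0.056,
)

```text
clock: 7.65
position: [0.4824, 0.225, 0.1336]
ee_rot: [0.0, 0.999, 0.038, 0.0]
contact_force: [0.9, 0.5, 1.1]
width: 0.0559
gripper_force: 0.0
```

Request:
send_rows(
  xyz=[
    [0.001,-0.02,0],
    [0.003,-0.04,0],
    [0.006,-0.05,0],
    [0.006,-0.05,0],
    [0.004,-0.05,0],
    [0.002,-0.0239,0],
    [0,0,0],
    [0,0,0],
    [0,0,0],
  ],
  delta_rot=[
    [0,0,0],
    [0,0,0],
    [0,0,0],
    [0,0,0],
    [0,0,0],
    [0,0,0],
    [0,0,0],
    [0,0,0],
    [0,0,0],
  ],
  gripper=0.066,
)

```text
clock: 8.55
position: [0.5037, -0.007, 0.1322]
ee_rot: [-0.0, 0.999, 0.038, -0.0]
contact_force: [0.1, -0.2, -0.4]
width: 0.0657
gripper_force: 0.0
```

Run:
```python
from h import *
grab('scene','sc3');d=grab('side','s3'); P=cloud(d)
m=(P[...,2]>.03)&(P[...,2]<.12)&(abs(P[...,1]-.225)<.04)&(abs(P[...,0]-.48)<.04)
q=P[m];v,u=np.where(m);print(m.sum(),q[:,2].max(),q.mean(0),u.min(),u.max(),v.min(),v.max())
top=q[q[:,2]>.085];print(top.mean(0))
```

```text
633 0.11061677151439009 [0.47693409 0.21792778 0.06274192] 238 257 172 220
[0.47856956 0.22248652 0.09684891]
```

Request:
send_rows(
  xyz=[
    [0,0,-0.02],
    [0,0,-0.03],
    [0,0,-0.03],
    [0,0,-0.017],
    [0,0,0],
    [0,0,0],
    [0,0,0],
  ],
  delta_rot=[
    [0,0,0],
    [0,0,0],
    [0,0,0],
    [0,0,0],
    [0,0,0],
    [0,0,0],
    [0,0,0],
  ],
)

```text
clock: 9.35
position: [0.5052, -0.0077, 0.0365]
ee_rot: [0.0, 0.999, 0.038, 0.001]
contact_force: [-0.1, -0.1, -0.6]
width: 0.0658
gripper_force: 0.0
```

Request:
send_rows(
  xyz=[
    [0,0,0],
    [0,0,0],
    [0,0,0],
    [0,0,0],
    [0,0,0],
    [0,0,0],
  ],
  delta_rot=[
    [0,0,0],
    [0,0,0],
    [0,0,0],
    [0,0,0],
    [0,0,0],
    [0,0,0],
  ],
  gripper=0.035,
  force=25,
)

```text
clock: 9.95
position: [0.5051, -0.0082, 0.0365]
ee_rot: [0.0, 0.999, 0.037, 0.001]
contact_force: [-0.8, 0.8, 5.8]
width: 0.0434
gripper_force: 25.0
```

Request:
send_rows(
  xyz=[
    [0,0,0.01],
    [0,0,0.02],
    [0,0,0.02],
    [-0.006,0.02,0],
    [-0.013,0.04,0],
    [-0.014,0.045,0],
    [-0.013,0.04,0],
    [-0.006,0.017,0],
    [0,0,0],
    [0,0,0],
  ],
  delta_rot=[
    [0,0,0],
    [0,0,0],
    [0,0,0],
    [0,0,0],
    [0,0,0],
    [0,0,0],
    [0,0,0],
    [0,0,0],
    [0,0,0],
    [0,0,0],
  ],
)

```text
clock: 10.95
position: [0.4522, 0.1539, 0.0857]
ee_rot: [0.0, 0.999, 0.038, 0.0]
contact_force: [0.4, -0.7, -0.9]
width: 0.0432
gripper_force: 25.6
```

Request:
send_rows(
  xyz=[
    [0,0,-0.02],
    [0,0,-0.02],
    [0,0,-0.01],
    [0,0,-0.002],
    [0,0,-0.001],
    [0,0,0],
    [0,0,0],
    [0,0,0],
  ],
  delta_rot=[
    [0,0,0],
    [0,0,0],
    [0,0,0],
    [0,0,0],
    [0,0,0],
    [0,0,0],
    [0,0,0],
    [0,0,0],
  ],
)

```text
clock: 11.75
position: [0.4528, 0.153, 0.0334]
ee_rot: [0.0, 0.999, 0.037, 0.0]
contact_force: [-1.2, -1.1, 6.2]
width: 0.0427
gripper_force: 25.9
```

Run:
```python
from h import *
d=grab('side','s4');
cv2.imwrite('pics/s4c.png',cv2.resize(d['color'][160:340,190:420],(766,600),interpolation=cv2.INTER_CUBIC)[:,:,::-1])
```

```text
(no output)
```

View pics/s4c.png

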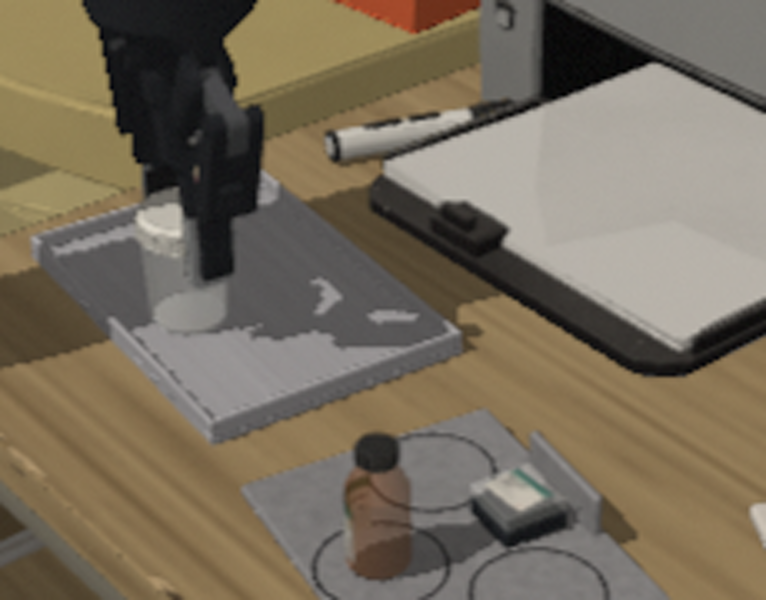

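The cup stands in the tray at (190,260) with the fingers on its lid; its slight lean matches the perspective there. The box and oil bottle are untouched.

Request:
send_rows(
  xyz=[
    [0,0,0],
    [0,0,0],
    [0,0,0],
    [0,0,0],
    [0,0,0.02],
    [0,0,0.03],
    [0,0,0.03],
  ],
  delta_rot=[
    [0,0,0],
    [0,0,0],
    [0,0,0],
    [0,0,0],
    [0,0,0],
    [0,0,0],
    [0,0,0],
  ],
  gripper=0.066,
)

```text
clock: 12.5
position: [0.4516, 0.1538, 0.1127]
ee_rot: [0.0, 0.999, 0.038, -0.001]
contact_force: [0.5, 0.7, 0.3]
width: 0.0664
gripper_force: 0.0
```

Run:
```python
from h import *
d=grab('wrist','w5');d=grab('side','s5');P=cloud(d)
m=(P[...,2]>.055)&(P[...,2]<.075)&(abs(P[...,1]-.153)<.04)&(abs(P[...,0]-.453)<.04)
q=P[m];A=np.c_[q[:,:2]-q[:,:2].mean(0),np.ones(len(q))];print(len(q),q.mean(0),np.linalg.lstsq(A,q[:,2],rcond=None)[0],readout.get_state()['position'])
```

```text
430 [0.44854557 0.14852006 0.06100387] [0.02730688 0.07668246 0.06100387] [0.45508362 0.15452675 0.11582505]
```

View pics/w5.png

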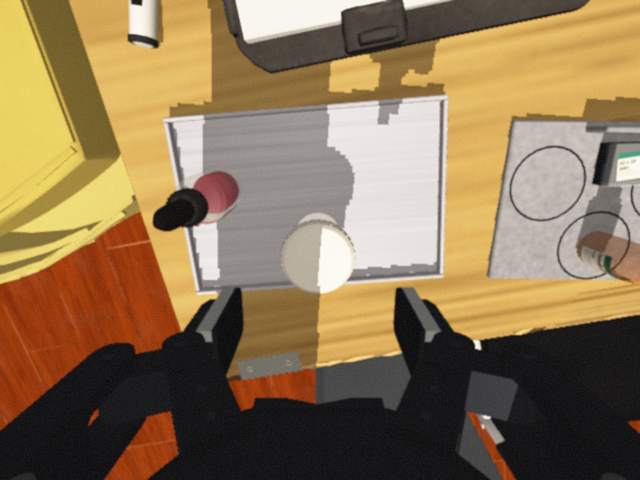

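The cup stands at (318,256) and the dropper bottle at (215,195), both upright and well inside the tray.

Request:
send_rows(
  xyz=[
    [0,-0.02,0],
    [0.001,-0.04,0],
    [0.001,-0.05,0],
    [0.002,-0.05,0],
    [0.001,-0.0335,0],
    [0.001,-0.015,0],
    [0,0,0],
    [0,0,0],
    [0,0,-0.03],
    [0,0,-0.035],
    [0,0,-0.03],
    [0,0,0],
  ],
  delta_rot=[
    [0,0,0],
    [0,0,0],
    [0,0,0],
    [0,0,0],
    [0,0,0],
    [0,0,0],
    [0,0,0],
    [0,0,0],
    [0,0,0],
    [0,0,0],
    [0,0,0],
    [0,0,0],
  ],
  gripper=0.05,
)

```text
clock: 13.8
position: [0.4544, -0.0522, 0.0142]
ee_rot: [-0.001, 0.999, 0.038, -0.004]
contact_force: [-0.7, 0.6, -0.3]
width: 0.05
gripper_force: 0.0
```

Request:
send_rows(
  xyz=[
    [0,0,0],
    [0,0,0],
    [0,0,0],
  ],
  delta_rot=[
    [0,0,0],
    [0,0,0],
    [0,0,0],
  ],
)

```text
clock: 14.1
position: [0.4594, -0.0545, 0.0188]
ee_rot: [0.001, 0.999, 0.038, 0.002]
contact_force: [-0.4, 0.4, -0.1]
width: 0.0505
gripper_force: 0.0
```

Request:
send_rows(
  xyz=[
    [0,0,0],
    [0,0,0],
    [0,0,0],
    [0,0,0],
    [0,0,0],
    [0,0,0],
  ],
  delta_rot=[
    [0,0,0],
    [0,0,0],
    [0,0,0],
    [0,0,0],
    [0,0,0],
    [0,0,0],
  ],
  gripper=0.015,
)

```text
clock: 14.7
position: [0.4587, -0.0547, 0.0183]
ee_rot: [0.0, 0.999, 0.037, 0.001]
contact_force: [-0.0, 1.0, 6.5]
width: 0.0255
gripper_force: 24.3
```

Request:
send_rows(
  xyz=[
    [0,0,0.02],
    [0,0,0.02],
    [0,0,0.02],
    [0.006,0.02,0],
    [0.013,0.04,0],
    [0.014,0.047,0],
    [0.013,0.04,0],
    [0.006,0.02,0],
    [0,0,0],
    [0,0,0],
  ],
  delta_rot=[
    [0,0,0],
    [0,0,0],
    [0,0,0],
    [0,0,0],
    [0,0,0],
    [0,0,0],
    [0,0,0],
    [0,0,0],
    [0,0,0],
    [0,0,0],
  ],
)

```text
clock: 15.7
position: [0.5096, 0.1124, 0.0771]
ee_rot: [0.0, 0.999, 0.038, -0.0]
contact_force: [-0.4, 0.6, -0.4]
width: 0.0254
gripper_force: 24.8
```

Request:
send_rows(
  xyz=[
    [0,0,-0.02],
    [0,0,-0.02],
    [0,0,-0.015],
    [0,0,-0.005],
    [0,0,-0.002],
    [0,0,-0.001],
    [0,0,0],
    [0,0,0],
    [0,0,0],
  ],
  delta_rot=[
    [0,0,0],
    [0,0,0],
    [0,0,0],
    [0,0,0],
    [0,0,0],
    [0,0,0],
    [0,0,0],
    [0,0,0],
    [0,0,0],
  ],
)

```text
clock: 16.6
position: [0.5102, 0.1118, 0.0153]
ee_rot: [0.0, 0.999, 0.038, 0.0]
contact_force: [-1.3, -1.5, 6.2]
width: 0.0252
gripper_force: 25.2
```

Request:
send_rows(
  xyz=[
    [0,0,0],
    [0,0,0],
    [0,0,0],
    [0,0,0.03],
    [0,0,0.04],
    [0,0,0.03],
    [-0.01,-0.02,0.02],
    [-0.01,-0.04,0.01],
    [-0.01,-0.05,0.01],
    [-0.01,-0.042,0],
    [-0.01,-0.02,0],
    [0,0,0],
  ],
  delta_rot=[
    [0,0,0],
    [0,0,0],
    [0,0,0],
    [0,0,0],
    [0,0,0],
    [0,0,0],
    [0,0,0],
    [0,0,0],
    [0,0,0],
    [0,0,0],
    [0,0,0],
    [0,0,0],
  ],
  gripper=0.05,
)

```text
clock: 17.8
position: [0.4594, -0.0598, 0.154]
ee_rot: [0.0, 0.999, 0.036, -0.0]
contact_force: [1.3, 0.0, -1.0]
width: 0.0501
gripper_force: 0.0
```

Request:
send_rows(
  xyz=[
    [0,0,0],
    [0,0,0],
    [0,0,0],
    [0,0,0],
  ],
  delta_rot=[
    [0,0,0],
    [0,0,0],
    [0,0,0],
    [0,0,0],
  ],
)

```text
clock: 18.2
position: [0.4608, -0.0568, 0.1539]
ee_rot: [-0.0, 0.999, 0.038, -0.0]
contact_force: [-0.1, 0.5, 0.3]
width: 0.05
gripper_force: 0.0
```

Run:
```python
from h import *
d=grab('wrist','w6');grab('side','s6');grab('scene','sc6')
print(readout.get_state()['position'])
P=np.array([.521,-.054,.02,1]);c=d['camera_from_world']@P;u=318-345.5*c[0]/c[2];v=237.1+345.5*c[1]/c[2];u,v=int(u),int(v);print(u,v)
u0,v0=u-80,max(0,v-75);print(u0,v0)
cv2.imwrite('pics/w6c.png',cv2.resize(d['color'][v0:v0+120,u0:u0+160],(800,600),interpolation=cv2.INTER_CUBIC)[:,:,::-1])
```

```text
[ 0.4606155  -0.05714793  0.15387856]
319 151
239 76
```

View pics/w6c.png

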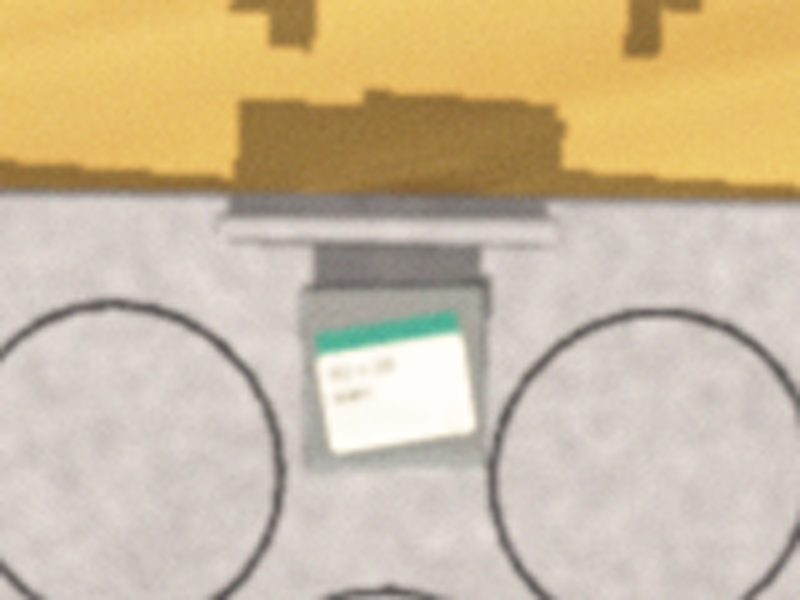

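Box top quad in the crop: (303,290), (487,287), (485,465), (308,468). Its sides run parallel to the board, so it is free for the fingers on both y sides.

Run:
```python
from h import *
d=load('w6');g=lambda x,y,z:onz(d,239+x/5,76+y/5,z)[:2]
Q=np.array([g(*p,.021) for p in((303,290),(487,287),(485,465),(308,468))]);print(Q.round(4).tolist(),Q.mean(0).round(4))
e=Q[1]-Q[0]+Q[2]-Q[3];print('yaw',np.degrees(np.arctan2(e[0],-e[1])))
print('rings',g(112,475,.006),g(660,482,.006),'fence',g(232,240,.026),g(550,240,.026))
# block from scene: white-ish quad
for t in('sc6','scene0'):
    s=load(t);P=cloud(s);m=((abs(P[...,2]-.008)<.003)&(abs(P[...,0]-.628)<.045)&(abs(P[...,1]+.1185)<.045)).astype(np.uint8)
    hsv=cv2.cvtColor(s['color'],cv2.COLOR_RGB2HSV); m&=(hsv[...,1]<60).astype(np.uint8)
    c=max(cv2.findContours(m,0,2)[0],key=cv2.contourArea);
    pts=np.array([onz(s,*p[0],.008)[:2] for p in c],np.float32)*1000
    print(t,cv2.contourArea(c),cv2.minAreaRect(pts))
```

```text
[[0.5324, -0.0376], [0.5351, -0.0656], [0.5084, -0.0678], [0.5058, -0.0401]] [ 0.5204 -0.0528]
yaw 5.376221311559712
rings [ 0.5006839  -0.00713592] [ 0.50659599 -0.09781543] fence [ 0.53872124 -0.02692412] [ 0.54238839 -0.07406946]
sc6 738.0 ((627.9586181640625, -117.85504913330078), (55.18706130981445, 57.08421325683594), 75.85442352294922)
scene0 750.5 ((628.0872192382812, -118.38929748535156), (56.04475021362305, 56.5598030090332), 75.03987884521484)
```

Request:
send_rows(
  xyz=[
    [0.02,0.002,-0.01],
    [0.025,0.002,-0.02],
    [0.0134,0,-0.03],
    [0,0,-0.03],
    [0,0,-0.02],
    [0,0,-0.01],
    [0,0,0],
    [0,0,0],
    [0,0,-0.01],
    [0,0,-0.01],
    [0,0,-0.005],
    [0,0,0],
  ],
  delta_rot=[
    [0,0,0.5],
    [0,0,0.5],
    [0,0,0],
    [0,0,0],
    [0,0,0],
    [0,0,0],
    [0,0,0],
    [0,0,0],
    [0,0,0],
    [0,0,0],
    [0,0,0],
    [0,0,0],
  ],
)

```text
clock: 19.55
position: [0.5181, -0.0535, 0.0081]
ee_rot: [-0.0, 0.999, 0.046, -0.001]
contact_force: [-0.2, 1.0, -1.0]
width: 0.0502
gripper_force: 0.0
```

Request:
send_rows(
  xyz=[
    [0,0,0],
    [0,0,0],
  ],
  delta_rot=[
    [0,0,0],
    [0,0,0],
  ],
)

```text
clock: 19.75
position: [0.5191, -0.0537, 0.0091]
ee_rot: [0.0, 0.999, 0.046, 0.0]
contact_force: [0.2, -0.5, 0.5]
width: 0.0501
gripper_force: 0.0
```

Request:
send_rows(
  xyz=[
    [0,0,0],
    [0,0,0],
    [0,0,0],
    [0,0,0],
    [0,0,0],
    [0,0,0],
    [0,0,0],
  ],
  delta_rot=[
    [0,0,0],
    [0,0,0],
    [0,0,0],
    [0,0,0],
    [0,0,0],
    [0,0,0],
    [0,0,0],
  ],
  gripper=0.02,
  force=25,
)

```text
clock: 20.45
position: [0.5192, -0.0538, 0.0093]
ee_rot: [0.0, 0.999, 0.046, 0.0]
contact_force: [0.3, -0.1, 5.1]
width: 0.0284
gripper_force: 25.5
```

Request:
send_rows(
  xyz=[
    [0,0,0.01],
    [0,0,0.02],
    [0,0,0.02],
    [0.01,-0.006,0],
    [0.02,-0.012,0],
    [0.025,-0.015,0],
    [0.025,-0.015,0],
    [0.02,-0.012,0],
    [0.0088,-0.0042,0],
    [0,0,0],
    [0,0,0],
    [0,0,0],
  ],
  delta_rot=[
    [0,0,0],
    [0,0,0],
    [0,0,0],
    [0,0,-2],
    [0,0,-4],
    [0,0,-4],
    [0,0,-4],
    [0,0,-4],
    [0,0,-2],
    [0,0,0],
    [0,0,0],
    [0,0,0],
  ],
)

```text
clock: 21.65
position: [0.6266, -0.1174, 0.0583]
ee_rot: [-0.0, 0.992, -0.128, -0.001]
contact_force: [0.1, 0.2, -0.1]
width: 0.0286
gripper_force: 24.9
```

Request:
send_rows(
  xyz=[
    [0,0,-0.015],
    [0,0,-0.015],
    [0,0,-0.008],
    [0,0,0],
    [0,0,0],
    [0,0,0],
  ],
  delta_rot=[
    [0,0,0],
    [0,0,0],
    [0,0,0],
    [0,0,0],
    [0,0,0],
    [0,0,0],
  ],
)

```text
clock: 22.25
position: [0.6282, -0.1179, 0.0218]
ee_rot: [0.0, 0.992, -0.128, 0.001]
contact_force: [-0.1, 0.9, 0.1]
width: 0.0281
gripper_force: 24.9
```

Run:
```python
from h import *
d=grab('scene','sc7');e=grab('side','s7');s=readout.get_state();print(s['position'],s['contact_force'])
A=cv2.resize(d['color'][190:290,370:490],(720,600),interpolation=cv2.INTER_CUBIC)
cv2.imwrite('pics/sc7c.png',A[:,:,::-1])
```

```text
[ 0.62817819 -0.11797285  0.02174499] [0.23799264 0.10434457 0.17085533]
```

View pics/sc7c.png

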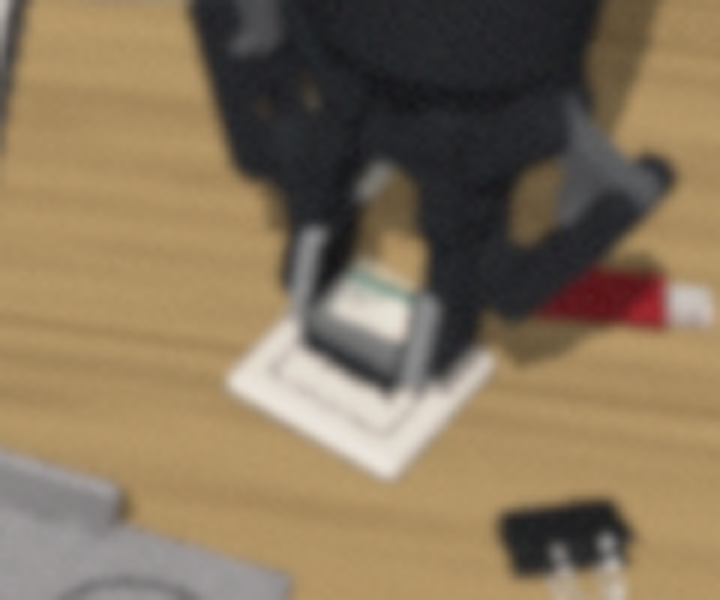

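The box hangs aligned over the block's outline, with its front lower edge at (305,340)-(390,395).

Request:
send_rows(
  xyz=[
    [0,0,-0.006],
    [0,0,-0.004],
    [0,0,-0.001],
    [0,0,0],
    [0,0,0],
    [0,0,0],
  ],
  delta_rot=[
    [0,0,0],
    [0,0,0],
    [0,0,0],
    [0,0,0],
    [0,0,0],
    [0,0,0],
  ],
)

```text
clock: 22.95
position: [0.6277, -0.1179, 0.0111]
ee_rot: [0.0, 0.992, -0.128, 0.0]
contact_force: [-2.5, 0.4, 7.5]
width: 0.0282
gripper_force: 26.1
```

Request:
send_rows(
  xyz=[
    [0,0,0],
    [0,0,0],
    [0,0,0],
    [0,0,0.02],
    [0,0,0.04],
    [0,0,0.04],
    [-0.02,0.005,0.02],
    [-0.03,0.01,0.02],
    [-0.03,0.01,0.02],
    [-0.02,0.005,0],
    [0,0,0],
    [0,0,0],
  ],
  delta_rot=[
    [0,0,0],
    [0,0,0],
    [0,0,0],
    [0,0,0],
    [0,0,0],
    [0,0,0],
    [0,0,0],
    [0,0,0],
    [0,0,0],
    [0,0,0],
    [0,0,0],
    [0,0,0],
  ],
  gripper=0.046,
)

```text
clock: 24.15
position: [0.5281, -0.088, 0.17]
ee_rot: [0.0, 0.992, -0.128, 0.001]
contact_force: [0.4, 0.8, 0.5]
width: 0.0461
gripper_force: 0.0
```

Request:
send_rows(
  xyz=[
    [0,0,0],
    [0,0,0],
  ],
  delta_rot=[
    [0,0,0],
    [0,0,0],
  ],
)

```text
clock: 24.35
position: [0.5286, -0.0882, 0.1693]
ee_rot: [-0.0, 0.992, -0.128, -0.0]
contact_force: [-0.4, -0.4, -0.5]
width: 0.0461
gripper_force: 0.0
```

Run:
```python
from h import *
d=grab('wrist','w8');grab('scene','sc8');grab('side','s8');print(readout.get_state()['position'])
P=np.array([.628,-.118,.008,1]);c=d['camera_from_world']@P;u=int(318-345.5*c[0]/c[2]);v=int(237.1+345.5*c[1]/c[2]);print(u,v)
u0,v0=u-80,max(0,v-60);print(u0,v0)
cv2.imwrite('pics/w8c.png',cv2.resize(d['color'][v0:v0+120,u0:u0+160],(800,600),interpolation=cv2.INTER_CUBIC)[:,:,::-1])
```

```text
[ 0.52813716 -0.08802749  0.16938259]
321 95
241 35
```

View pics/w8c.png

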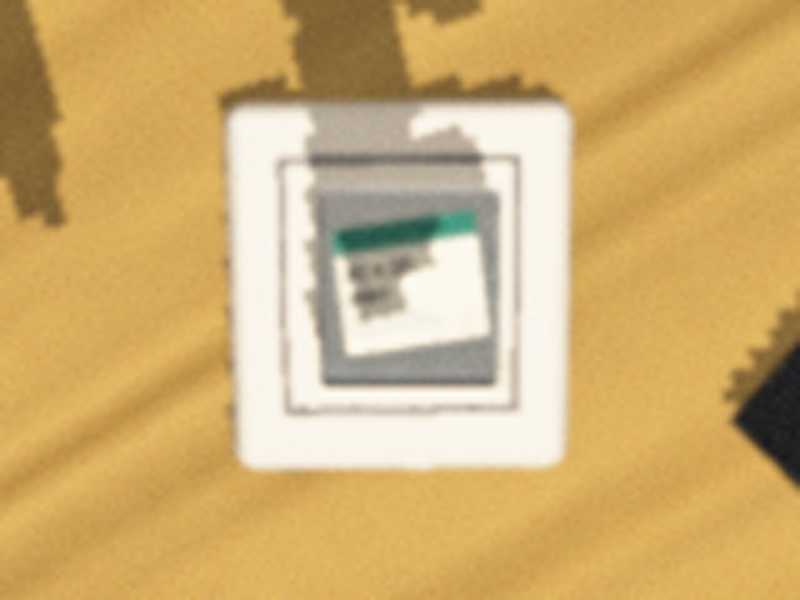

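The block outline spans (282,157)-(520,410) and the box top (320,193)-(498,380): aligned and near the middle.

Run:
```python
from h import *
d=load('w8');g=lambda x,y,z:onz(d,241+x/5,35+y/5,z)[:2].round(4)
print('block',g(400,284,.008),g(401,285,.008),'boxtop',g(408,285,.023),g(409,284,.023))
```

```text
block [ 0.6306 -0.1179] [ 0.6304 -0.118 ] boxtop [ 0.6285 -0.1185] [ 0.6286 -0.1187]
```

Request:
send_rows(
  xyz=[
    [-0.002,0.02,0],
    [-0.004,0.04,0],
    [-0.004,0.05,0],
    [-0.004,0.045,0],
    [-0.003,0.03,0],
    [-0.001,0.0149,0],
    [0,0,-0.02],
    [0,0,-0.035],
    [0,0,-0.035],
    [0,0,-0.02],
    [0,0,0],
    [0,0,0],
  ],
  delta_rot=[
    [0,0,3],
    [0,0,4],
    [0,0,4],
    [0,0,4],
    [0,0,4],
    [0,0,0],
    [0,0,0],
    [0,0,0],
    [0,0,0],
    [0,0,0],
    [0,0,0],
    [0,0,0],
  ],
  gripper=0.05,
)

```text
clock: 25.7
position: [0.5103, 0.1113, 0.06]
ee_rot: [0.0, 0.999, 0.037, -0.0]
contact_force: [-0.3, 0.3, 1.0]
width: 0.0498
gripper_force: 0.0
```

Request:
send_rows(
  xyz=[
    [0,0,0],
    [0,0,0],
  ],
  delta_rot=[
    [0,0,0],
    [0,0,0],
  ],
)

```text
clock: 25.9
position: [0.511, 0.1118, 0.0614]
ee_rot: [0.0, 0.999, 0.037, 0.002]
contact_force: [-0.6, -0.2, -0.8]
width: 0.0499
gripper_force: 0.0
```

Request:
send_rows(
  xyz=[
    [0,0,-0.015],
    [0,0,-0.02],
    [0,0,-0.01],
    [0,0,0],
    [0,0,0],
    [0,0,0],
  ],
  delta_rot=[
    [0,0,0],
    [0,0,0],
    [0,0,0],
    [0,0,0],
    [0,0,0],
    [0,0,0],
  ],
)

```text
clock: 26.5
position: [0.5105, 0.112, 0.0158]
ee_rot: [0.0, 0.999, 0.038, 0.001]
contact_force: [0.0, -0.4, -0.0]
width: 0.0499
gripper_force: 0.0
```

Request:
send_rows(
  xyz=[
    [0,0,0],
    [0,0,0],
    [0,0,0],
    [0,0,0],
    [0,0,0],
    [0,0,0],
    [0,0,0],
  ],
  delta_rot=[
    [0,0,0],
    [0,0,0],
    [0,0,0],
    [0,0,0],
    [0,0,0],
    [0,0,0],
    [0,0,0],
  ],
  gripper=0.015,
)

```text
clock: 27.2
position: [0.5102, 0.112, 0.0156]
ee_rot: [0.0, 0.999, 0.038, 0.001]
contact_force: [-0.7, 0.0, 6.1]
width: 0.0253
gripper_force: 24.5
```

Request:
send_rows(
  xyz=[
    [0,0,0.02],
    [0,0,0.02],
    [0,0,0.02],
    [-0.006,-0.02,0],
    [-0.013,-0.04,0],
    [-0.0135,-0.047,0],
    [-0.013,-0.04,0],
    [-0.006,-0.0197,0],
    [0,0,0],
    [0,0,0],
    [0,0,0],
  ],
  delta_rot=[
    [0,0,0],
    [0,0,0],
    [0,0,0],
    [0,0,0],
    [0,0,0],
    [0,0,0],
    [0,0,0],
    [0,0,0],
    [0,0,0],
    [0,0,0],
    [0,0,0],
  ],
)

```text
clock: 28.3
position: [0.4584, -0.054, 0.0749]
ee_rot: [-0.0, 0.999, 0.038, 0.0]
contact_force: [-0.1, 0.3, -0.1]
width: 0.0252
gripper_force: 24.8
```

Request:
send_rows(
  xyz=[
    [0,0,-0.02],
    [0,0,-0.02],
    [0,0,-0.01],
    [0,0,-0.005],
    [0,0,-0.0015],
    [0,0,-0.001],
    [0,0,0],
    [0,0,0],
    [0,0,0],
  ],
  delta_rot=[
    [0,0,0],
    [0,0,0],
    [0,0,0],
    [0,0,0],
    [0,0,0],
    [0,0,0],
    [0,0,0],
    [0,0,0],
    [0,0,0],
  ],
)

```text
clock: 29.2
position: [0.4579, -0.0539, 0.0186]
ee_rot: [-0.0, 0.999, 0.038, -0.0]
contact_force: [-2.7, 2.7, 7.5]
width: 0.0253
gripper_force: 25.5
```

Request:
send_rows(
  xyz=[
    [0,0,0],
    [0,0,0],
    [0,0,0],
    [0,0,0.03],
    [0,0,0.035],
    [0,0,0.03],
    [0,0,0],
  ],
  delta_rot=[
    [0,0,0],
    [0,0,0],
    [0,0,0],
    [0,0,0],
    [0,0,0],
    [0,0,0],
    [0,0,0],
  ],
  gripper=0.046,
)

```text
clock: 29.9
position: [0.4614, -0.0557, 0.1162]
ee_rot: [0.001, 0.999, 0.038, 0.004]
contact_force: [1.0, -0.4, -0.1]
width: 0.0456
gripper_force: 0.0
```

Request:
send_rows(
  xyz=[
    [0,0.02,0],
    [-0.001,0.04,0],
    [-0.001,0.05,0],
    [-0.001,0.045,0],
    [-0.001,0.035,0],
    [-0.001,0.0172,0],
    [0,0,0],
    [0,0,0],
    [0,0,-0.02],
    [0,0,-0.02],
    [0,0,0],
    [0,0,0],
  ],
  delta_rot=[
    [0,0,0],
    [0,0,0],
    [0,0,0],
    [0,0,0],
    [0,0,0],
    [0,0,0],
    [0,0,0],
    [0,0,0],
    [0,0,0],
    [0,0,0],
    [0,0,0],
    [0,0,0],
  ],
  gripper=0.066,
)

```text
clock: 31.1
position: [0.4531, 0.1514, 0.0723]
ee_rot: [0.0, 0.999, 0.037, -0.001]
contact_force: [-0.4, 0.2, 1.2]
width: 0.0659
gripper_force: 0.0
```

Request:
send_rows(
  xyz=[
    [0,0.001,-0.015],
    [0,0,-0.015],
    [0,0,-0.0085],
    [0,0,0],
    [0,0,0],
    [0,0,0],
  ],
  delta_rot=[
    [0,0,0],
    [0,0,0],
    [0,0,0],
    [0,0,0],
    [0,0,0],
    [0,0,0],
  ],
)

```text
clock: 31.7
position: [0.4539, 0.1534, 0.0347]
ee_rot: [-0.0, 0.999, 0.038, 0.001]
contact_force: [0.2, -0.4, -0.5]
width: 0.0659
gripper_force: 0.0
```

Request:
send_rows(
  xyz=[
    [0,0,0],
    [0,0,0],
    [0,0,0],
    [0,0,0],
    [0,0,0],
    [0,0,0],
  ],
  delta_rot=[
    [0,0,0],
    [0,0,0],
    [0,0,0],
    [0,0,0],
    [0,0,0],
    [0,0,0],
  ],
  gripper=0.035,
)

```text
clock: 32.3
position: [0.4538, 0.1534, 0.0346]
ee_rot: [0.0, 0.999, 0.038, 0.001]
contact_force: [-0.0, -1.3, 7.0]
width: 0.0434
gripper_force: 25.1
```

Request:
send_rows(
  xyz=[
    [0,0,0.01],
    [0,0,0.02],
    [0,0,0.02],
    [0.006,-0.02,0],
    [0.013,-0.04,0],
    [0.0143,-0.045,0],
    [0.013,-0.04,0],
    [0.006,-0.0166,0],
    [0,0,0],
    [0,0,0],
    [0,0,0],
  ],
  delta_rot=[
    [0,0,0],
    [0,0,0],
    [0,0,0],
    [0,0,0],
    [0,0,0],
    [0,0,0],
    [0,0,0],
    [0,0,0],
    [0,0,0],
    [0,0,0],
    [0,0,0],
  ],
)

```text
clock: 33.4
position: [0.5046, -0.0071, 0.0839]
ee_rot: [-0.0, 0.999, 0.038, -0.0]
contact_force: [-0.0, 0.3, -0.2]
width: 0.0429
gripper_force: 25.6
```

Request:
send_rows(
  xyz=[
    [0,0,-0.02],
    [0,0,-0.015],
    [0,0,-0.008],
    [0,0,-0.003],
    [0,0,-0.0008],
    [0,0,0],
    [0,0,0],
    [0,0,0],
  ],
  delta_rot=[
    [0,0,0],
    [0,0,0],
    [0,0,0],
    [0,0,0],
    [0,0,0],
    [0,0,0],
    [0,0,0],
    [0,0,0],
  ],
)

```text
clock: 34.2
position: [0.5059, -0.0078, 0.0377]
ee_rot: [-0.0, 0.999, 0.038, 0.001]
contact_force: [-1.6, 2.5, 4.4]
width: 0.0431
gripper_force: 25.8
```

Request:
send_rows(
  xyz=[
    [0,0,0],
    [0,0,0],
    [0,0,0],
    [0,0,0.03],
    [0,0,0.04],
    [0,0,0.03],
    [0,0,0],
  ],
  delta_rot=[
    [0,0,0],
    [0,0,0],
    [0,0,0],
    [0,0,0],
    [0,0,0],
    [0,0,0],
    [0,0,0],
  ],
  gripper=0.066,
)

```text
clock: 34.9
position: [0.5087, -0.0088, 0.1413]
ee_rot: [0.001, 0.999, 0.038, 0.005]
contact_force: [0.3, -0.2, 0.4]
width: 0.0661
gripper_force: 0.0
```

Request:
send_rows(
  xyz=[
    [-0.001,0.02,0],
    [-0.004,0.04,0],
    [-0.006,0.05,0],
    [-0.006,0.05,0],
    [-0.004,0.045,0],
    [-0.0023,0.0282,0],
    [0,0,0],
    [0,0,0],
    [0,0,0],
    [0,0,0],
  ],
  delta_rot=[
    [0,0,0],
    [0,0,0],
    [0,0,0],
    [0,0,0],
    [0,0,0],
    [0,0,0],
    [0,0,0],
    [0,0,0],
    [0,0,0],
    [0,0,0],
  ],
  gripper=0.06,
)

```text
clock: 35.9
position: [0.4823, 0.223, 0.1368]
ee_rot: [0.0, 0.999, 0.037, -0.0]
contact_force: [-0.6, 0.4, 0.4]
width: 0.0599
gripper_force: 0.0
```

Request:
send_rows(
  xyz=[
    [0,0.001,-0.02],
    [0,0,-0.03],
    [0,0,-0.03],
    [0,0,-0.013],
    [0,0,0],
    [0,0,0],
    [0,0,0],
  ],
  delta_rot=[
    [0,0,0],
    [0,0,0],
    [0,0,0],
    [0,0,0],
    [0,0,0],
    [0,0,0],
    [0,0,0],
  ],
)

```text
clock: 36.6
position: [0.4834, 0.2251, 0.0453]
ee_rot: [-0.0, 0.999, 0.037, 0.001]
contact_force: [-0.6, -0.3, 0.0]
width: 0.0602
gripper_force: 0.0
```

Request:
send_rows(
  xyz=[
    [0,0,0],
    [0,0,0],
    [0,0,0],
    [0,0,0],
    [0,0,0],
    [0,0,0],
    [0,0,0],
    [0,0,0],
  ],
  delta_rot=[
    [0,0,0],
    [0,0,0],
    [0,0,0],
    [0,0,0],
    [0,0,0],
    [0,0,0],
    [0,0,0],
    [0,0,0],
  ],
  gripper=0.02,
  force=30,
)

```text
clock: 37.4
position: [0.4829, 0.2256, 0.0451]
ee_rot: [-0.0, 0.999, 0.038, 0.001]
contact_force: [-0.7, 0.1, 6.3]
width: 0.0305
gripper_force: 29.7
```

Request:
send_rows(
  xyz=[
    [0,0,0.02],
    [0,0,0.03],
    [0,0,0.03],
    [0,0,0.02],
    [0.0017,-0.022,0],
    [0.004,-0.04,0],
    [0.004,-0.05,0],
    [0.004,-0.05,0],
    [0.004,-0.05,0],
    [0.004,-0.05,0],
    [0.003,-0.04,0],
    [0,-0.0201,0],
  ],
  delta_rot=[
    [0,0,0],
    [0,0,0],
    [0,0,0],
    [0,0,0],
    [0,0,0],
    [0,0,0],
    [0,0,0],
    [0,0,0],
    [0,0,0],
    [0,0,0],
    [0,0,0],
    [0,0,0],
  ],
)

```text
clock: 38.6
position: [0.5071, -0.0996, 0.1439]
ee_rot: [0.001, 0.999, 0.036, 0.0]
contact_force: [0.6, 0.6, -0.9]
width: 0.03
gripper_force: 30.0
```

Request:
send_rows(
  xyz=[
    [0,0,0],
    [0,0,0],
    [0,0,-0.02],
    [0,0,-0.03],
    [0,0,-0.02],
    [0,0,-0.015],
    [0,0,-0.007],
    [0,0,-0.004],
    [0,0,0],
    [0,0,0],
    [0,0,0],
  ],
  delta_rot=[
    [0,0,0],
    [0,0,0],
    [0,0,0],
    [0,0,0],
    [0,0,0],
    [0,0,0],
    [0,0,0],
    [0,0,0],
    [0,0,0],
    [0,0,0],
    [0,0,0],
  ],
)

```text
clock: 39.7
position: [0.5074, -0.0961, 0.0487]
ee_rot: [0.0, 0.999, 0.038, 0.001]
contact_force: [-0.7, -0.2, -1.3]
width: 0.0298
gripper_force: 30.2
```

Request:
send_rows(
  xyz=[
    [0,0,-0.0005],
    [0,0,-0.0005],
    [0,0,0],
    [0,0,0],
  ],
  delta_rot=[
    [0,0,0],
    [0,0,0],
    [0,0,0],
    [0,0,0],
  ],
)

```text
clock: 40.1
position: [0.5074, -0.0962, 0.0481]
ee_rot: [0.0, 0.999, 0.037, 0.001]
contact_force: [-0.3, 1.0, 4.9]
width: 0.03
gripper_force: 30.8
```

Contact. Release, rise, and back off to look.

Request:
send_rows(
  xyz=[
    [0,0,0],
    [0,0,0],
    [0,0,0],
    [0,0,0],
    [0,0,0.03],
    [0,0,0.04],
    [0,0,0.03],
    [-0.01,-0.005,0.03],
    [-0.02,-0.005,0.01],
    [-0.02,-0.01,0],
    [0,0,0],
    [0,0,0],
  ],
  delta_rot=[
    [0,0,0],
    [0,0,0],
    [0,0,0],
    [0,0,0],
    [0,0,0],
    [0,0,0],
    [0,0,0],
    [0,0,0],
    [0,0,0],
    [0,0,0],
    [0,0,0],
    [0,0,0],
  ],
  gripper=0.06,
)

```text
clock: 41.3
position: [0.457, -0.1162, 0.1872]
ee_rot: [-0.0, 0.999, 0.037, 0.0]
contact_force: [-0.3, 0.2, -0.7]
width: 0.0601
gripper_force: 0.0
```

Request:
send_rows(
  xyz=[
    [0,0,0],
    [0,0,0],
    [0,0,0],
  ],
  delta_rot=[
    [0,0,0],
    [0,0,0],
    [0,0,0],
  ],
)

```text
clock: 41.6
position: [0.4574, -0.116, 0.1868]
ee_rot: [-0.0, 0.999, 0.038, -0.0]
contact_force: [0.1, 0.6, -0.1]
width: 0.0604
gripper_force: 0.0
```

Run:
```python
from h import *
d=grab('wrist','w9');b=grab('side','s9');a=grab('scene','sc9');print(readout.get_state()['position'])
A=cv2.resize(a['color'][220:350,300:460],(480,390),interpolation=cv2.INTER_CUBIC)
B=cv2.resize(b['color'][250:380,260:390],(320,320));B=np.vstack([B,np.zeros((70,320,3),np.uint8)])
cv2.imwrite('pics/f9.png',np.hstack([A,B])[:,:,::-1])
P0,P1=cloud(load('side0')),cloud(b)
for n,x,y,z0,z1 in(('cup',.504,-.008,.045,.07),('drop',.507,-.096,.078,.12),('oil',.459,-.054,.045,.07),('oilbody',.459,-.054,.015,.045),('dropbody',.507,-.096,.03,.07)):
    for P in(P0,P1):
        m=(P[...,2]>z0)&(P[...,2]<z1)&(np.hypot(P[...,0]-x,P[...,1]-y)<.032);print(n,m.sum(),P[m].mean(0).round(4),P[m][:,2].max().round(4))
```

```text
[ 0.45715422 -0.11605396  0.18693948]
cup 808 [ 0.4989 -0.0142  0.0607] 0.0671
cup 798 [ 0.4993 -0.0142  0.0608] 0.0672
drop 315 [ 0.5025 -0.099   0.0927] 0.1129
drop 313 [ 0.5023 -0.0996  0.0927] 0.1133
oil 320 [ 0.4553 -0.0579  0.0557] 0.0669
oil 322 [ 0.4548 -0.0589  0.0556] 0.0667
oilbody 374 [ 0.4534 -0.0623  0.0303] 0.045
oilbody 369 [ 0.4529 -0.0629  0.0301] 0.0449
dropbody 699 [ 0.4995 -0.1043  0.0513] 0.07
dropbody 711 [ 0.4992 -0.1048  0.0513] 0.07
```

View pics/f9.png

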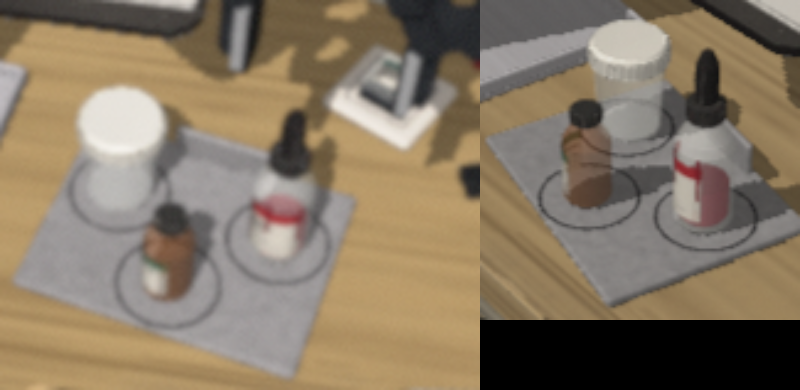

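All three stand upright in their rings, within 1 mm of where they started, and the box lies on the block. The gripper is clear of everything.

```bash
python3 -c "
from rig import order; print(order.sign_off())"
```

```text
the job is handed in; nothing more can be done
None
```

The job is done and handed in at about 42 s: the cover-slip box lies flat on the white block, about 2 mm off its centre, and the cup and both bottles stand upright in their rings, within about 1 mm of where they started.

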